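# Lock the corner stop and hold a flow cell home in it

### The job

First swing the pin of the corner stop's lock ring round, counter-clockwise seen from above, to its locked mark, where it stops. Then take the flow cell whose two hose ports are on adjacent sides, set it flat on the corner plate and press its two bare sides flush against both fences at once, with a light, steady push. Finish while still holding it pressed into the corner, with the ring locked, and leave everything else on the bench where it is.

Things in the scene. Friction and masses are not known exactly. Their poses are not given: they have to be found in the camera images.
- corner_plate: Corner stop, fixed: aluminium plate, x -75 to 75 mm, y -120 to 105 mm, 8 mm thick; origin on the bench surface, x roughly away from the robot, z up. Two fences 12 mm thick, tops 32 mm above the bench, meet at its far left corner (open to -x and -y); the lock ring is on its -y half. A cell pressed home has its centre at x = 23, y = 58 mm here.
- fence_far: The dark steel fence along the plate's y axis, 12 x 112 x 24 mm; origin at the centre of its underside (plate x = 56, y = 41, z = 8 mm). The face the cell must touch looks to the plate's -x and lies at plate x = 50 mm, from y = -15 to +85 mm.
- fence_left: The dark steel fence along the plate's x axis, 100 x 12 x 24 mm; origin at the centre of its underside (plate x = 0, y = 91, z = 8 mm). The face the cell must touch looks to the plate's -y and lies at plate y = 85 mm, from x = -50 to +50 mm.
- corner (a point): The inner corner where the two fence faces meet, on the plate's top (plate x = 50, y = 85, z = 8 mm); axes as the plate's.
- lock_ring (a joint): Angle of the dark steel lock ring on the plate, in rad: 0 is open (the pin points to the plate's -x), it grows counter-clockwise seen from above, and 1.3 is locked, at a hard stop over the black mark on the plate. The ring is 50 mm across and 13 mm high, and stays where it is left (friction about 0.05 N m).
- ring_axis (a point): On the lock ring's vertical axis, at the plate's top (plate x = 0, y = -58, z = 8 mm).
- lock_pin (a point): Centre of the top of the upright round pin on the lock ring's lever, 46 mm above the bench, 42 mm from the ring's axis. The pin is 12 mm in diameter and is free to pinch from above for the upper 26 mm; the lever bar below it tops out 18 mm above the bench and the ring itself at 21 mm.
- cell: Loose flow cell to seat, 0.13-0.21 kg: clear acrylic block 54 x 54 x 26 mm high; fixed round white collar on top (44 mm diameter, 15 mm high; grip it here from above). Origin: centre of the underside. Hose ports (12 mm diameter, axis 13 mm up) stick out 18 mm from the middle of its -x and -y sides; bare +x goes against fence_far, bare +y against fence_left, axes parallel to the plate's.
- spare_cell: Bystander, loose: the same block and collar, but with its two ports on opposite sides (-x and +x). Origin at the centre of the underside. Leave alone.
- gasket: Bystander: white plastic ring, 48 mm across, 6 mm high, lying on the bench. Origin at its underside. Leave alone.
- bottle: Bystander: small amber bottle, 44 mm diameter, 85 mm high. Origin at its underside. Leave alone.
- beaker: Bystander: white beaker, 60 mm across, 70 mm high. Origin at its underside. Leave alone.
- screwdriver: Bystander: screwdriver 160 mm long, lying along its x. Leave alone.
- fitting: Bystander: small steel and black hose fitting standing on end, 18 mm diameter, 28 mm high. Origin at its underside. Leave alone.
Mind the look-alikes: they are no part of the job. What is shaped like the cell but purple or red is not meant.

How it is judged:
On the way, in this order (a step that is already met when the one before it is completed fails the run):
1. the lock ring is turned to its locked mark (value of joint lock_ring above 1.18 rad), for 0.2 s.
2. the flow cell with adjacent ports stands flat on the plate, flush against both fences, pressed on both (contact force between cell and fence_far above 1 N and contact force between cell and fence_left above 1 N and x of cell in the frame of corner_plate between 0.02 and 0.026 m and y of cell in the frame of corner_plate between 0.055 and 0.061 m and z of cell in the frame of corner_plate between 0.004 and 0.012 m and angle between the x axis of cell and the x axis of corner_plate, either way round below 0.05 rad and angle between cell's own z axis and vertical below 0.06 rad), for 0.3 s.
At the end, for the whole second after the job is handed in: For the last second: ring within 0.12 rad of its stop; fingers hold the cell (over 1 N), pressing each fence with 1 to 30 N; cell centre within 3 mm of home in x and y, underside within 4 mm of the plate top, turned under 0.05 and tilted under 0.06 rad, at rest (all of step 2 and value of joint lock_ring above 1.18 rad and contact force between the fingers and cell above 1 N and contact force between cell and fence_far below 30 N and contact force between cell and fence_left below 30 N and linear speed of cell below 0.02 m/s); the arm keeps its last pose, push and grip.
It fails at once if a bystander (spare cell, gasket, bottle, beaker, screwdriver or fitting) is moved more than 30 mm (distance of any of spare_cell, gasket, bottle, beaker, screwdriver, fitting from where it was at the start of the episode above 0.03 m).
It also fails if it takes over 72 s, if anything falls off the work surface, if the arm or the gripper's body presses on something with over 40 N, if the wrist force passes 120 N, or if a joint passes its speed limit or range.

### The arm

A 7-joint arm with a two-finger parallel gripper is mounted at the origin on the work surface. World frame = base frame: x ahead of the robot, y to its left, z up, the work surface at z = 0. Lengths are in m, angles in rad, forces in N, time in s.
With the tool pointing down it reaches from about 0.4 to 0.85 m from the base axis. Payload 10.4 kg.
Tool frame: the origin (TCP) lies between the finger pads; the fingertips stand 19 mm ahead of it and the grasp point (between the pads) is the TCP; z points along the fingers, y is the direction in which the jaws open and shut (so a half turn about z gives the same grasp; the last joint's range is limited). The gripper opens to 85 mm and grips with 20 to 120 N. Pads are 22 mm wide; open, the fingers measure 114 mm over their backs; the gripper's body (76 mm by 85 mm) begins 54 mm behind the grasp point. The pads swing forward as they close: fully open they stand 13 mm farther back than shut.
Start: joints at [1.1, 0.332, -0.065, 1.46, 0.022, 1.35, -0.088], TCP at [0.271, -0.563, 0.25] pointing down, gripper open.
Joint ranges: [-2.6, 2.6], [-0.5, 2.12], [-1.47, 1.34], [0.16, 2.42], [-1.27, 4.41], [0.06, 2.06], [-2.6, 2.6]. Speed limits (rad/s): [2.22, 2.22, 2.79, 2.79, 3.14, 3.14, 3.14].

### API

Orientations are given as a unit quaternion [x, y, z, w].
In Python, from workcell import manip gives the robot as it stands.
- The arm moves only by the shell command python3 -m jog 'ROWS' [FORCE]. ROWS is JSON, a list of rows, each an object with "offset": the shift along the tool's x, y, z as a fraction of full scale, a list of three; "rotation": the turn, a rotation vector about the tool's x, y, z as a fraction of full scale, a list of three; "fingers": the opening, from -1 (shut) to 1 (fully open), so that 0 is half open. A call has 1 to 8 rows; each row shifts and turns the commanded pose from where the row before left it, along the tool's axes as they then stand; what a row does not reach is not made up. Full scale, the value 1, is 0.15 m for a shift and 2 rad for a turn. A row lasts 1/8 s, in which the tool goes at most 62.5 mm and 10.7 degrees, less where a joint would pass 70% of its speed; a pose out of reach is approached as far as the arm can. A call with a number of a shift or a turn outside -1 to 1 is refused whole. A call with a gripper value outside its range is refused whole. The fingers move at their own pace and stop on an object; FORCE is the grip in N (left out, the last holds). Time passes only in rows, so rows that do not move let the fingers close. It gives the time, the measured TCP pose, the force and the opening at its end, in the units of the state.
- manip.get_obs(): the state, without advancing time (a new reading comes with each control period).
- manip.camera(name): name is "side" or "top"; returns the picture (400x640x3 uint8, red, green, blue); there is no depth.
- manip.camera_info(name): a dict with "mtx" (3x3 intrinsics, pixels), "D" ([k1, k2, p1, p2, k3] as OpenCV has them; the pictures are not rectified), "xyz" and "rotation" of the camera in the world. Camera axes: x right, y down, z forward; pixel columns grow to the right and rows downward; lengths in m; the calibration is good to about 2 mm. A picture is of the moment at which its call begins. camera_info takes no time and is no camera call.
- manip.hand_in(): hands the job in, once; it reports no verdict.
Trained networks look in the newest picture that a camera, given by its name, has taken for a name from the list of things; names that differ only in an ending like _2 or _b are one class to them, and where a whole thing is asked for, a point or a joint stands for the part that bears it (a point fixed in the world has none). Each returns a list of dicts, best first, with "conf" (0 to 1); they miss things now and then, are a little off and sometimes report something else, mostly with a low value. They report only what shows in the picture. A call takes as long as a camera call. They do not tell look-alikes from the thing itself.
- manip.recognise(camera, query): "bbox" ([left, top, right, bottom] in pixels, round what is visible of it).
The state is a dict: "clock": time; "joint_pos": joint angles; "joint_velocities": joint speeds; "tau": joint torques, N m; "position": TCP position; "ee_rot": TCP orientation; "ft_force": force on the tool from outside, world axes, zero at the start; "torque": the same for the moment, N m; "grip_width": opening from 0.0 (shut) to 1.0 (fully open).
Only numpy, scipy, OpenCV 4.12 (cv2) and the standard library are available. Lean on these libraries where they do the work, as an engineer would, in place of code of your own. Each camera call takes 0.05 s, during which the arm holds its last target. There are 200 camera calls.

## Working session

There is one attempt and no reset: what is moved stays moved. The work goes in short steps, Python scripts to look and compute and a shell command to move; the robot and the scene stay as the last step left them, time stands still between calls to the robot, and variables do not carry over. Pictures are saved under pics/ and viewed, about 8 in all and at most 12, crops included, and the job is handed in when it is done.

```bash
mkdir -p pics
cat > h.py <<'E'
import numpy as np, cv2
from workcell import manip
from scipy.spatial.transform import Rotation as R
def rot(c):
    r=np.array(c["rotation"],float)
    return r if r.shape==(3,3) else R.from_quat(r).as_matrix()
def ray(cam,px):
    c=manip.camera_info(cam); K=np.array(c["mtx"]); D=np.array(c["D"])
    u=cv2.undistortPoints(np.array(px,float).reshape(-1,1,2),K,D).reshape(-1,2)
    return np.array(c["xyz"]),np.c_[u,np.ones(len(u))]@rot(c).T
def at_z(cam,px,z):
    o,d=ray(cam,px); return o+d*((z-o[2])/d[:,2])[:,None]
def proj(cam,P):
    c=manip.camera_info(cam); M=rot(c); K=np.array(c["mtx"]); D=np.array(c["D"])
    return cv2.projectPoints(np.array(P,float).reshape(-1,1,3),cv2.Rodrigues(M.T)[0],-M.T@np.array(c["xyz"]),K,D)[0].reshape(-1,2)
def save(cam,name):
    im=manip.camera(cam)[:,:,::-1]; cv2.imwrite("pics/"+name,im); return im
E
python3 - <<'E'
from h import *
for c in("top","side"):
    i=manip.camera_info(c); print(c,i)
    save(c,c+"0.png")
    for q in("cell","spare_cell","lock_pin","corner_plate","gasket","bottle","beaker","screwdriver","fitting"):
        print(q,[(np.round(d["bbox"]).tolist(),round(d["conf"],2)) for d in manip.recognise(c,q)][:4])
print(manip.get_obs())
E
```

```text
top {'mtx': array([[373.00072516,   0.        , 320.37412001],
       [  0.        , 373.00072516, 211.35817766],
       [  0.        ,   0.        ,   1.        ]]), 'D': array([-0.07969346,  0.        ,  0.        ,  0.        ,  0.        ]), 'xyz': array([ 0.35291887, -0.03956779,  1.04202878]), 'rotation': array([ 0.70589875, -0.70125678,  0.07736405, -0.06293402])}
cell [([388.0, 284.0, 412.0, 314.0], 0.86), ([434.0, 279.0, 463.0, 308.0], 0.8), ([429.0, 229.0, 454.0, 258.0], 0.65), ([386.0, 244.0, 412.0, 270.0], 0.62)]
spare_cell [([360.0, 188.0, 381.0, 219.0], 0.92)]
lock_pin [([263.0, 182.0, 280.0, 204.0], 0.71)]
corner_plate [([209.0, 162.0, 295.0, 227.0], 0.87)]
gasket [([278.0, 263.0, 294.0, 276.0], 0.45)]
bottle [([323.0, 127.0, 334.0, 152.0], 0.64)]
beaker [([254.0, 119.0, 275.0, 142.0], 0.9)]
screwdriver []
fitting [([174.0, 292.0, 222.0, 329.0], 0.58)]
side {'mtx': array([[385.41451691,   0.        , 320.07593968],
       [  0.        , 385.41451691, 198.43880686],
       [  0.        ,   0.        ,   1.        ]]), 'D': array([-0.02469323,  0.        ,  0.        ,  
[... 795 characters left out ...]
: array([ 1.1003991 ,  0.33222207, -0.06470058,  1.46009878,  0.02162074,
        1.3499048 , -0.08847257]), 'joint_velocities': array([ 1.84299764e-04, -6.52490828e-04, -3.20041897e-04, -1.21033298e-03,
       -1.54634842e-05, -3.48983176e-04,  9.58700442e-05]), 'tau': array([-1.71256132e-03, -6.25252104e+01,  4.78583900e-02, -3.91837835e+01,
        1.63206970e-02,  1.79680883e-03, -1.59484944e-05]), 'position': array([ 0.27063159, -0.56338871,  0.25032432]), 'ee_rot': array([9.75035274e-01, 2.22050025e-01, 6.20047231e-06, 3.06625872e-05]), 'ft_force': array([-0.14142197,  0.2567962 ,  0.22579612]), 'torque': array([ 0.0073421 , -0.04088661, -0.00631791]), 'grip_width': 0.9982163196946909}
```

Run:
```python
import cv2
a=cv2.imread("pics/top0.png")[110:340,190:480]; cv2.imwrite("pics/t1.png",cv2.resize(a,None,fx=2.6,fy=2.6,interpolation=3))
a=cv2.imread("pics/side0.png")[135:315,175:505]; cv2.imwrite("pics/s1.png",cv2.resize(a,None,fx=2.4,fy=2.4,interpolation=3))
```

```text
(no output)
```

View pics/t1.png

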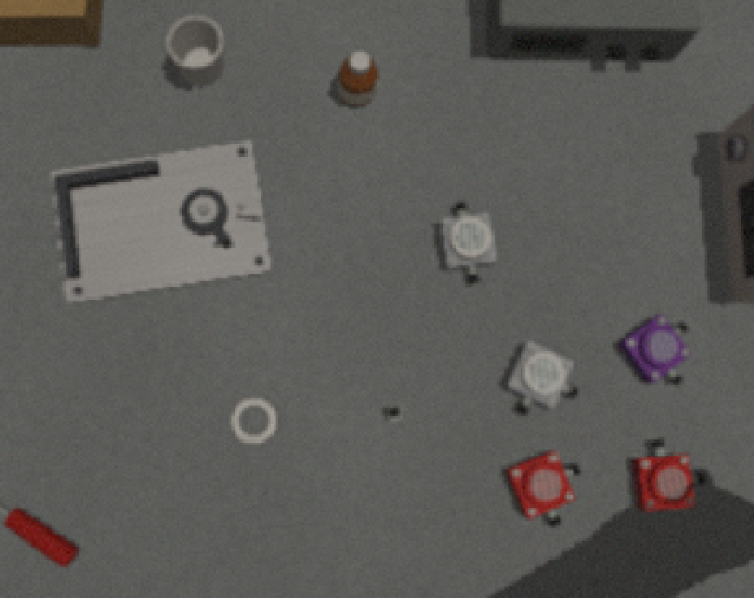

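View pics/s1.png

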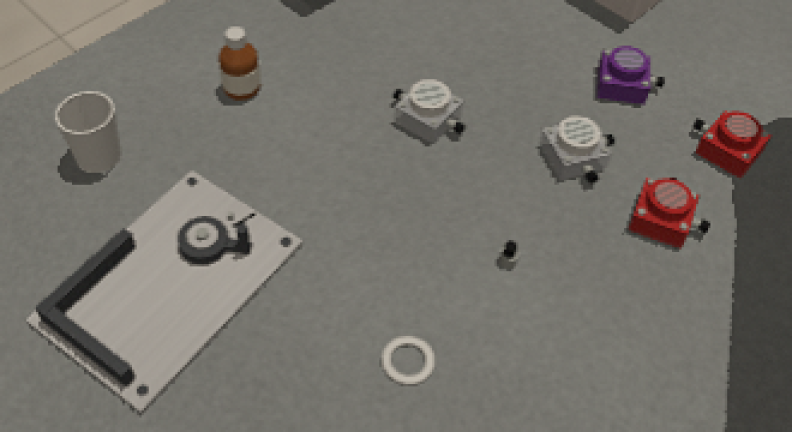

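Top view (full pixels): the candidates are white (398,254) with adjacent ports, white (370,203) with opposite ports (the spare), purple (443,243), red (398,296) and red (446,296). I choose the white one at (398,254). Plate at upper left, pin at about (275,202), mark at about (285,193). Next I measure.

```bash
cat > meas.py <<'E'
from h import *
def blob(im,box,f):
    l,t,r,b=box; m=np.zeros(im.shape[:2],np.uint8); m[t:b,l:r]=f(im[t:b,l:r].astype(int)).astype(np.uint8)*255
    m=cv2.morphologyEx(m,cv2.MORPH_CLOSE,np.ones((3,3)))
    n,lab,st,ce=cv2.connectedComponentsWithStats(m); k=1+np.argmax(st[1:,4])
    return (lab==k).astype(np.uint8),ce[k],st[k]
E
python3 - <<'E'
from meas import *
for cam,box in(("top",(200,155,302,232)),("side",(178,200,306,312))):
    im=cv2.imread(f"pics/{cam}0.png"); l,t,r,b=box
    g=cv2.cvtColor(im,6)
    th,_=cv2.threshold(g[t:b,l:r],0,255,cv2.THRESH_OTSU); print(cam,th)
    m,c,s=blob(im,box,lambda a:a.mean(2)>th); print(s)
    ct=max(cv2.findContours(m,0,cv2.CHAIN_APPROX_NONE)[0],key=len)
    h=cv2.convexHull(ct).reshape(-1,2)
    W=at_z(cam,h,0.008)[:,:2]
    rc=cv2.minAreaRect((W*1000).astype(np.float32)); print(rc, np.round(cv2.boxPoints(rc)).tolist())
# cell / pin crops
im=cv2.imread("pics/top0.png"); si=cv2.imread("pics/side0.png")
A=cv2.resize(im[228:282,372:426],(400,400),interpolation=3)
B=cv2.resize(im[175:210,255:295],(400,350),interpolation=3)
C=cv2.resize(si[176:216,392:438],(400,348),interpolation=3)
D=cv2.resize(si[218:248,245:285],(400,300),interpolation=3)
o=np.zeros((800,800,3),np.uint8)
o[:400,:400]=A;o[:350,400:]=B;o[400:748,:400]=C;o[400:700,400:]=D
cv2.imwrite("pics/c2.png",cv2.resize(o,(600,600)))
E
```

```text
top 110.0
[ 210  164   84   62 3134]
((609.2793579101562, 138.00180053710938), (150.15892028808594, 225.5251007080078), 9.617838859558105) [[516.0, 237.0], [554.0, 14.0], [702.0, 39.0], [664.0, 262.0]]
side 132.0
[ 186  206  115  100 4113]
((608.9969482421875, 137.41038513183594), (150.6871337890625, 224.85365295410156), 9.713386535644531) [[516.0, 236.0], [554.0, 14.0], [702.0, 39.0], [664.0, 261.0]]
```

View pics/c2.png

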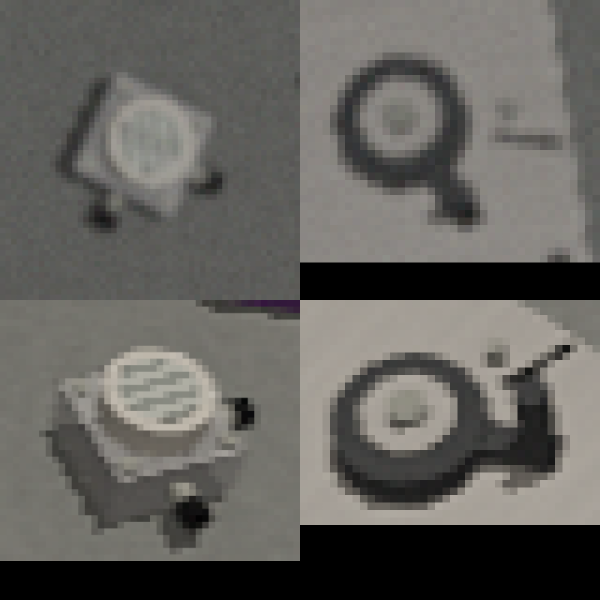

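Run:
```python
from h import *
y=np.deg2rad(9.66); Rz=R.from_euler('z',y).as_matrix()
O=np.array([.6091,.1377,0])+Rz@[0,.0075,0]; print("O",O)
P=lambda *p:O+Rz@np.array(p)
for th in np.arange(0,.5,.1):
    p=P(-.042*np.cos(th),-.058-.042*np.sin(th),.046); print(round(th,1),p.round(4),proj("top",p).round(1),proj("side",p).round(1))
print("home",P(.023,.058,.008),"ring",P(0,-.058,.008),"locked",P(-.042*np.cos(1.3),-.058-.042*np.sin(1.3),.046))
for cam,c,ps in(("top",(399,253.2),[(390.5,266.7),(409.4,260.8)]),("side",(416.8,189.8),[(429.1,193.3),(421.6,208.8)])):
    g=at_z(cam,[c],.041)[0]; q=at_z(cam,ps,.013); print(cam,"collar",g.round(4),"ports",q.round(4).tolist(), [np.degrees(np.arctan2(*(v-g)[1::-1])).round(1) for v in q])
# refine collar by thresholds
from meas import blob
for cam,box in(("top",(385,240,413,268)),("side",(402,178,432,206))):
    im=cv2.imread(f"pics/{cam}0.png");l,t,r,b=box
    for th in (165,175,185,195): 
        m,c,s=blob(im,box,lambda a:a.mean(2)>th-(0 if cam=="side" else 30)); print(cam,th,c.round(1),s.tolist(),at_z(cam,[c],.041)[0].round(4))
for n,px in(("spare",(370,203)),("fit",(341,268)),("gasket",(287.5,271.5)),("purple",(443,243)),("red",(398,296)),("bottle",(328,145)),("beaker",(266,130))): print(n,at_z("top",[px],.01)[0].round(3))
```

```text
O [0.60784149 0.14509366 0.        ]
0.0 [0.5762 0.0809 0.046 ] [[269.1 202.8]] [[271.2 236. ]]
0.1 [0.5771 0.0768 0.046 ] [[270.6 202.5]] [[272.4 234.7]]
0.2 [0.5784 0.0728 0.046 ] [[272.  202.1]] [[273.4 233.3]]
0.3 [0.5801 0.0689 0.046 ] [[273.5 201.5]] [[274.3 231.9]]
0.4 [0.5822 0.0653 0.046 ] [[274.8 200.7]] [[274.9 230.5]]
home [0.6207829  0.20613069 0.008     ] ring [0.61757396 0.08791605 0.008     ] locked [0.61328913 0.04613519 0.046     ]
top collar [ 0.4412 -0.2726  0.041 ] ports [[0.4064, -0.2542, 0.013], [0.4226, -0.3076, 0.013]] [np.float64(152.1), np.float64(-117.9)]
side collar [ 0.4392 -0.2727  0.041 ] ports [[0.4217, -0.3099, 0.013], [0.4037, -0.2545, 0.013]] [np.float64(-115.2), np.float64(152.8)]
top 165 [399.2 252.9] [392, 245, 16, 17, 200] [ 0.4419 -0.2731  0.041 ]
top 175 [399.3 253.1] [392, 246, 15, 15, 116] [ 0.4416 -0.2735  0.041 ]
top 185 [404. 249.] [404, 249, 1, 1, 1] [ 0.4526 -0.2867  0.041 ]Traceback (most recent call last):
  File "<stdin>", line 15, in <module>
  File "meas.py", line 5, in blob
    n,lab,st,ce=cv2.connectedComponentsWithStats(m); k=1+np.argmax(st[1:,4])
                                                         ~~~~~~~~~^^^^^^^^^^
    return _wrapfunc(a, 'argmax', axis=axis, out=out, **kwds)
    return bound(*args, **kwds)
ValueError: attempt to get argmax of an empty sequence
```

```bash
cat > go.py <<'E'
import sys; from h import *
o=manip.get_obs(); M=R.from_quat(o["ee_rot"])
m=M.as_matrix(); print("t",round(o["clock"],2),"pos",o["position"].round(4),"yaw_toolx",np.degrees(np.arctan2(m[1,0],m[0,0])).round(2),"tilt",np.degrees(np.arccos(-m[2,2])).round(2),"F",o["ft_force"].round(2),"w",round(o["grip_width"],3))
if len(sys.argv)>3:
    t=np.array([float(v) for v in sys.argv[1:4]]); print("tool-axes shift/0.15:",(m.T@(t-o["position"])/.15).round(4))
    if len(sys.argv)>4:
        ye=float(sys.argv[4]); T=np.array([[np.cos(np.radians(ye)),np.sin(np.radians(ye)),0],[np.sin(np.radians(ye)),-np.cos(np.radians(ye)),0],[0,0,-1]]).T
        T=np.c_[[np.cos(np.radians(ye)),np.sin(np.radians(ye)),0],[np.sin(np.radians(ye)),-np.cos(np.radians(ye)),0],[0,0,-1]]
        print("rotvec/2:",(R.from_matrix(m.T@T).as_rotvec()/2).round(4),"shift in goal axes:",(T.T@(t-o["position"])/.15).round(4))
E
python3 go.py .581 .067 .15 57.2
python3 -m jog '[{"offset":[0,0,0],"rotation":[0,0,-0.069],"fingers":0.2},{"offset":[0,0,0],"rotation":[0,0,-0.069],"fingers":0.2},{"offset":[0,0,0],"rotation":[0,0,-0.069],"fingers":0.2},{"offset":[0,0,0],"rotation":[0,0,-0.069],"fingers":0.2}]' 20
python3 go.py .581 .067 .15 57.2
```

```text
t 1.0 pos [ 0.2706 -0.5634  0.2503] yaw_toolx 25.66 tilt 0.0 F [-0.14  0.26  0.23] w 0.998
tool-axes shift/0.15: [ 3.6849 -2.8922  0.6686]
rotvec/2: [ 0.      0.     -0.2752] shift in goal axes: [ 4.6534 -0.5373  0.6688]
clock: 1.5
position: [0.2706, -0.5634, 0.2503]
ee_rot: [0.877, 0.481, 0.0, 0.0]
ft_force: [0.5, 0.5, -0.6]
grip_width: 0.603
t 1.5 pos [ 0.2706 -0.5634  0.2503] yaw_toolx 57.55 tilt 0.01 F [ 0.54  0.51 -0.6 ] w 0.603
tool-axes shift/0.15: [ 4.6566 -0.5094  0.6687]
rotvec/2: [0.    0.    0.003] shift in goal axes: [ 4.6534 -0.5374  0.6689]
```

```bash
python3 -m jog '[{"offset":[0.38,-0.04,0],"rotation":[0,0,0],"fingers":0},{"offset":[0.38,-0.04,0],"rotation":[0,0,0],"fingers":0},{"offset":[0.38,-0.04,0],"rotation":[0,0,0],"fingers":0},{"offset":[0.38,-0.04,0],"rotation":[0,0,0],"fingers":0},{"offset":[0.38,-0.04,0],"rotation":[0,0,0],"fingers":0},{"offset":[0.38,-0.04,0],"rotation":[0,0,0],"fingers":0},{"offset":[0.38,-0.04,0],"rotation":[0,0,0],"fingers":0},{"offset":[0.38,-0.04,0],"rotation":[0,0,0],"fingers":0}]' 20
python3 go.py .581 .067 .15 57.2
```

```text
clock: 2.5
position: [0.4773, -0.1521, 0.2506]
ee_rot: [0.878, 0.479, 0.0, 0.0]
ft_force: [1.2, -0.4, 0.1]
grip_width: 0.501
t 2.5 pos [ 0.4773 -0.1521  0.2506] yaw_toolx 57.27 tilt 0.05 F [ 1.24 -0.35  0.1 ] w 0.501
tool-axes shift/0.15: [ 1.6027 -0.2088  0.6706]
rotvec/2: [0.0005 0.0001 0.0006] shift in goal axes: [ 1.6024 -0.2101  0.671 ]
```

```bash
python3 -m jog '[{"offset":[0.3,-0.04,0.1],"rotation":[0,0,0],"fingers":0},{"offset":[0.3,-0.04,0.1],"rotation":[0,0,0],"fingers":0},{"offset":[0.3,-0.04,0.1],"rotation":[0,0,0],"fingers":0},{"offset":[0.3,-0.04,0.1],"rotation":[0,0,0],"fingers":0},{"offset":[0.3,-0.04,0.2],"rotation":[0,0,0],"fingers":0},{"offset":[0.1,-0.01,0.1],"rotation":[0,0,0],"fingers":0},{"offset":[0,0,0],"rotation":[0,0,0],"fingers":0}]' 20
python3 go.py .581 .067 .1 57.2
python3 - <<'E'
from h import *
im=save("side","s3.png"); cv2.imwrite("pics/s3c.png",cv2.resize(im[130:290,190:340],None,fx=3.7,fy=3.7,interpolation=3))
E
```

```text
clock: 3.38
position: [0.5794, 0.0655, 0.1443]
ee_rot: [0.877, 0.48, -0.001, -0.001]
ft_force: [0.1, -0.1, 0.6]
grip_width: 0.502
t 3.38 pos [0.5794 0.0655 0.1443] yaw_toolx 57.37 tilt 0.12 F [ 0.06 -0.14  0.64] w 0.502
tool-axes shift/0.15: [0.0145 0.0044 0.2952]
rotvec/2: [-0.0009  0.0005  0.0015] shift in goal axes: [0.0142 0.0038 0.2952]
```

View pics/s3c.png

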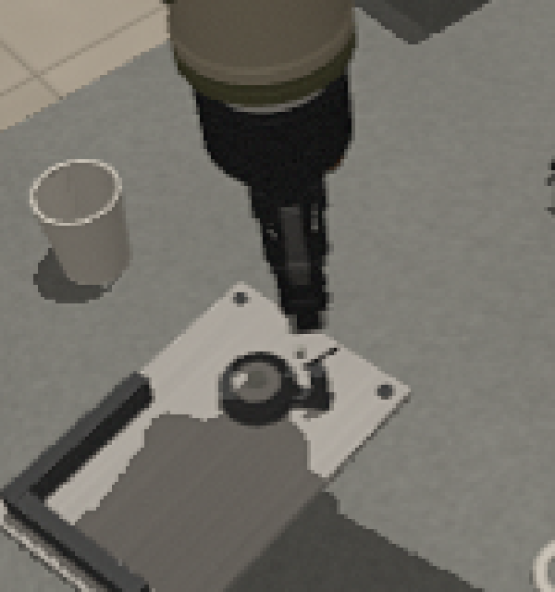

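Picture 4: the gripper is above the pin (crop 318,375) and the plate is clear. Descending and pinching.

```bash
python3 -m jog '[{"offset":[0.014,0,0.17],"rotation":[0,0,0],"fingers":0},{"offset":[0,0,0.17],"rotation":[0,0,0],"fingers":0},{"offset":[0,0,0.17],"rotation":[0,0,0],"fingers":0},{"offset":[0,0,0.15],"rotation":[0,0,0],"fingers":0},{"offset":[0,0,0],"rotation":[0,0,0],"fingers":0}]' 20
python3 -m jog '[{"offset":[0,0,0],"rotation":[0,0,0],"fingers":-0.3},{"offset":[0,0,0],"rotation":[0,0,0],"fingers":-0.6},{"offset":[0,0,0],"rotation":[0,0,0],"fingers":-1},{"offset":[0,0,0],"rotation":[0,0,0],"fingers":-1},{"offset":[0,0,0],"rotation":[0,0,0],"fingers":-1}]' 20
python3 go.py
python3 - <<'E'
from h import *
im=save("side","s4.png"); cv2.imwrite("pics/s4c.png",cv2.resize(im[190:270,225:315],None,fx=5,fy=5,interpolation=3))
E
```

```text
clock: 4.05
position: [0.5805, 0.0646, 0.0461]
ee_rot: [0.878, 0.478, -0.001, 0.0]
ft_force: [0.4, -0.6, 0.1]
grip_width: 0.497
clock: 4.68
position: [0.5822, 0.0667, 0.0477]
ee_rot: [0.878, 0.479, 0.001, 0.001]
ft_force: [-0.0, -1.7, 8.2]
grip_width: 0.129
t 4.67 pos [0.5822 0.0667 0.0477] yaw_toolx 57.26 tilt 0.15 F [-0.01 -1.66  8.19] w 0.129
```

View pics/s4c.png

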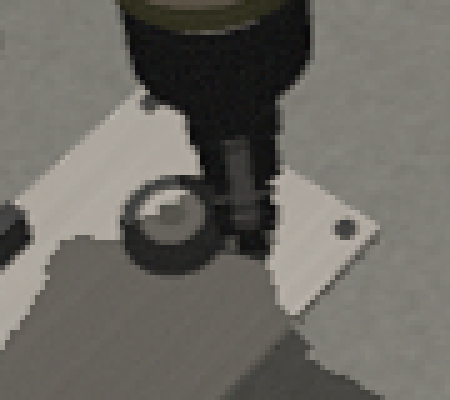

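Pinched (11 mm opening); the tips touch the lever (8 N up), so I raise a little, then swing.

```bash
python3 - <<'E'
from h import *
m=R.from_quat(manip.get_obs()["ee_rot"]).as_matrix(); y=np.deg2rad(9.66)
c=np.array([.6176,.0879]); prev=np.array([.5822,.0667])
for th in np.linspace(.37,1.31,9)[1:]:
    a=np.pi+y+th; p=c+.0417*np.array([np.cos(a),np.sin(a)]); print(round(th,2),p.round(4),(m.T@np.r_[p-prev,0]/.15).round(4)); prev=p
E
python3 -m jog '[{"offset":[0,0,-0.03],"rotation":[0,0,0],"fingers":-1},{"offset":[0,0,0],"rotation":[0,0,0],"fingers":-1}]' 20
```

```text
0.49 [0.5846 0.0625] [-0.0153  0.0285  0.0001]
0.6 [0.5878 0.0588] [-0.0092  0.0313  0.0001]
0.72 [0.5914 0.0555] [-0.0054  0.0322  0.0001]
0.84 [0.5954 0.0526] [-0.0016  0.0326  0.0001]
0.96 [0.5997 0.0503] [0.0022 0.0326 0.0001]
1.08 [0.6042 0.0484] [0.006  0.0321 0.0001]
1.19 [0.6089 0.0471] [0.0097 0.0312 0.0001]
1.31 [0.6138 0.0464] [0.0133 0.0298 0.0001]
clock: 4.97
position: [0.5808, 0.0671, 0.05]
ee_rot: [0.878, 0.479, 0.0, -0.0]
ft_force: [4.8, 1.9, -11.2]
grip_width: 0.125
```

```bash
python3 -m jog '[{"offset":[-0.010,0.030,0.01],"rotation":[0,0,0],"fingers":-1},{"offset":[-0.009,0.031,0],"rotation":[0,0,0],"fingers":-1},{"offset":[-0.005,0.032,0],"rotation":[0,0,0],"fingers":-1},{"offset":[-0.002,0.032,0],"rotation":[0,0,0],"fingers":-1},{"offset":[0.002,0.032,0],"rotation":[0,0,0],"fingers":-1},{"offset":[0.006,0.032,0],"rotation":[0,0,0],"fingers":-1},{"offset":[0,0,0],"rotation":[0,0,0],"fingers":-1}]' 20
python3 go.py .6138 .0464 .05
```

```text
clock: 5.85
position: [0.6037, 0.0489, 0.0493]
ee_rot: [0.878, 0.479, -0.0, 0.0]
ft_force: [-1.3, -1.6, 1.1]
grip_width: 0.127
t 5.85 pos [0.6037 0.0489 0.0493] yaw_toolx 57.27 tilt 0.02 F [-1.31 -1.57  1.07] w 0.127
tool-axes shift/0.15: [ 0.0222  0.0659 -0.0045]
```

```bash
python3 -m jog '[{"offset":[0.009,0.033,0],"rotation":[0,0,0],"fingers":-1},{"offset":[0.013,0.033,0],"rotation":[0,0,0],"fingers":-1},{"offset":[0,0,0],"rotation":[0,0,0],"fingers":-1}]' 20
python3 go.py
python3 -m jog '[{"offset":[0.005,0.010,0],"rotation":[0,0,0],"fingers":-1},{"offset":[0.005,0.010,0],"rotation":[0,0,0],"fingers":-1},{"offset":[0,0,0],"rotation":[0,0,0],"fingers":-1}]' 20
python3 go.py
```

```text
clock: 6.22
position: [0.6143, 0.0472, 0.0493]
ee_rot: [0.878, 0.479, 0.001, -0.0]
ft_force: [-0.6, 2.1, -0.6]
grip_width: 0.125
t 6.22 pos [0.6143 0.0472 0.0493] yaw_toolx 57.29 tilt 0.07 F [-0.61  2.14 -0.57] w 0.125
clock: 6.6
position: [0.615, 0.0471, 0.0491]
ee_rot: [0.877, 0.48, -0.002, -0.001]
ft_force: [-12.7, 2.6, 7.7]
grip_width: 0.124
t 6.6 pos [0.615  0.0471 0.0491] yaw_toolx 57.33 tilt 0.25 F [-12.73   2.56   7.72] w 0.124
```

```bash
python3 -m jog '[{"offset":[0,0,0],"rotation":[0,0,0],"fingers":-0.5},{"offset":[0,0,0],"rotation":[0,0,0],"fingers":-0.2},{"offset":[0,0,-0.05],"rotation":[0,0,0],"fingers":0},{"offset":[0,0,-0.3],"rotation":[0,0,0],"fingers":0},{"offset":[0,0,-0.4],"rotation":[0,0,0],"fingers":0},{"offset":[0,0,-0.4],"rotation":[0,0,0],"fingers":0},{"offset":[0,0,-0.2],"rotation":[0,0,0],"fingers":0}]' 20
python3 go.py .4405 -.273 .2 62.7
```

```text
clock: 7.48
position: [0.6179, 0.0467, 0.2565]
ee_rot: [0.878, 0.479, 0.002, 0.001]
ft_force: [0.1, -0.3, -0.7]
grip_width: 0.498
t 7.47 pos [0.6179 0.0467 0.2565] yaw_toolx 57.28 tilt 0.32 F [ 0.08 -0.27 -0.69] w 0.498
tool-axes shift/0.15: [-2.4337  0.1553  0.3699]
rotvec/2: [ 0.0024 -0.0014 -0.0473] shift in goal axes: [-2.4365 -0.0735  0.3767]
```

```bash
python3 -m jog '[{"offset":[0,0,0],"rotation":[0,0,0.087],"fingers":0.6},{"offset":[0,0,0],"rotation":[0,0,0.087],"fingers":0.6},{"offset":[0,0,0],"rotation":[0,0,0.087],"fingers":0.6},{"offset":[0,0,0],"rotation":[0,0,0.087],"fingers":0.6},{"offset":[0,0,0],"rotation":[0,0,0],"fingers":0.6}]' 40
python3 go.py .4405 -.273 .2 17.5
python3 - <<'E'
from h import *
im=save("side","s5.png"); cv2.imwrite("pics/s5c.png",cv2.resize(im[195:285,200:310],None,fx=4,fy=4,interpolation=3))
E
```

```text
clock: 8.1
position: [0.617, 0.0465, 0.2525]
ee_rot: [0.988, 0.152, 0.0, 0.0]
ft_force: [1.0, -0.3, 0.9]
grip_width: 0.798
t 8.1 pos [0.617  0.0465 0.2525] yaw_toolx 17.47 tilt 0.06 F [ 0.98 -0.26  0.87] w 0.798
tool-axes shift/0.15: [-1.7623  1.6779  0.3492]
rotvec/2: [ 0.0003 -0.0004 -0.0003] shift in goal axes: [-1.7629  1.6772  0.3498]
```

View pics/s5c.png

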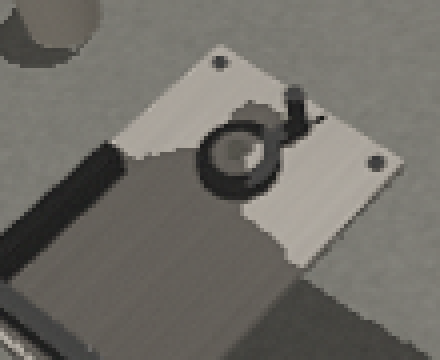

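Picture 6: the pin (crop 293,95) now stands over the black mark, so the ring is locked. On to the cell.

```bash
python3 -m jog '[{"offset":[-0.25,0.24,0],"rotation":[0,0,0],"fingers":0.6},{"offset":[-0.25,0.24,0],"rotation":[0,0,0],"fingers":0.6},{"offset":[-0.25,0.24,0],"rotation":[0,0,0],"fingers":0.6},{"offset":[-0.25,0.24,0],"rotation":[0,0,0],"fingers":0.6},{"offset":[-0.25,0.24,0.1],"rotation":[0,0,0],"fingers":0.6},{"offset":[-0.25,0.24,0.2],"rotation":[0,0,0],"fingers":0.6},{"offset":[-0.26,0.24,0.2],"rotation":[0,0,0],"fingers":0.6},{"offset":[0,0,0],"rotation":[0,0,0],"fingers":0.6}]' 40
python3 go.py .4405 -.273 .1 17.5
```

```text
clock: 9.15
position: [0.4366, -0.2765, 0.1747]
ee_rot: [0.989, 0.15, -0.002, -0.001]
ft_force: [0.3, 0.8, -0.7]
grip_width: 0.802
t 9.15 pos [ 0.4366 -0.2765  0.1747] yaw_toolx 17.23 tilt 0.24 F [ 0.28  0.76 -0.73] w 0.802
tool-axes shift/0.15: [ 0.0337 -0.0137  0.4977]
rotvec/2: [-0.0009  0.0019 -0.0023] shift in goal axes: [ 0.0318 -0.0145  0.4978]
```

Run:
```python
from h import *
im=save("side","s6.png"); cv2.imwrite("pics/s6c.png",cv2.resize(im[120:230,370:490],None,fx=4.5,fy=4.5,interpolation=3))
```

```text
(no output)
```

View pics/s6c.png

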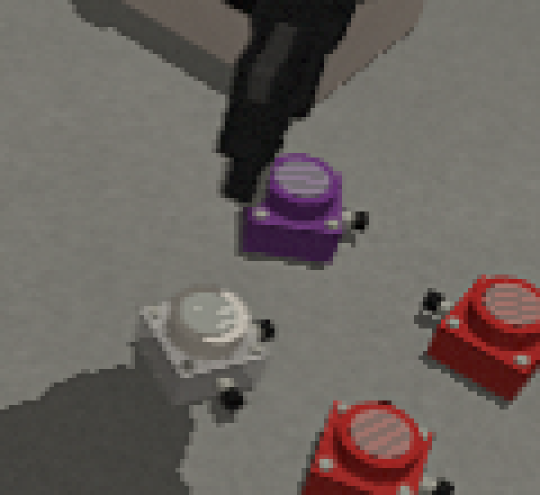

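Picture 7: close crop confirms the white cell (205,335) has its ports on adjacent sides, and nothing is in the way. Descend and grip.

```bash
python3 -m jog '[{"offset":[0.032,-0.014,0.2],"rotation":[0,0,0],"fingers":0.6},{"offset":[0,0,0.2],"rotation":[0,0,0],"fingers":0.6},{"offset":[0,0,0.2],"rotation":[0,0,0],"fingers":0.6},{"offset":[0,0,0.15],"rotation":[0,0,0],"fingers":0.6},{"offset":[0,0,0.08],"rotation":[0,0,0],"fingers":0.6},{"offset":[0,0,0],"rotation":[0,0,0],"fingers":0.6}]' 40
python3 go.py .4405 -.273 .042 17.5
```

```text
clock: 9.95
position: [0.4448, -0.2689, 0.0524]
ee_rot: [0.988, 0.152, 0.0, -0.0]
ft_force: [-0.6, -0.7, 0.1]
grip_width: 0.799
t 9.95 pos [ 0.4448 -0.2689  0.0524] yaw_toolx 17.53 tilt 0.02 F [-0.59 -0.66  0.1 ] w 0.799
tool-axes shift/0.15: [-0.0358  0.0174  0.0693]
rotvec/2: [-0.0002 -0.0001  0.0003] shift in goal axes: [-0.0358  0.0174  0.0693]
```

```bash
python3 -m jog '[{"offset":[-0.036,0.017,0.04],"rotation":[0,0,0],"fingers":0.6},{"offset":[0,0,0.025],"rotation":[0,0,0],"fingers":0.6},{"offset":[0,0,0],"rotation":[0,0,0],"fingers":0.6}]' 40
python3 go.py .4405 -.273 .042 17.5
python3 -m jog '[{"offset":[0,0,0],"rotation":[0,0,0],"fingers":0.3},{"offset":[0,0,0],"rotation":[0,0,0],"fingers":0},{"offset":[0,0,0],"rotation":[0,0,0],"fingers":-0.3},{"offset":[0,0,0],"rotation":[0,0,0],"fingers":-0.3}]' 40
python3 go.py .4405 -.273 .042 17.5
```

```text
clock: 10.32
position: [0.4399, -0.2737, 0.0426]
ee_rot: [0.989, 0.151, 0.0, 0.0]
ft_force: [-0.2, -0.3, 1.4]
grip_width: 0.798
t 10.32 pos [ 0.4399 -0.2737  0.0426] yaw_toolx 17.39 tilt 0.01 F [-0.23 -0.29  1.41] w 0.798
tool-axes shift/0.15: [ 0.0055 -0.0034  0.004 ]
rotvec/2: [ 0.     -0.     -0.0009] shift in goal axes: [ 0.0055 -0.0034  0.004 ]
clock: 10.82
position: [0.4404, -0.2739, 0.0434]
ee_rot: [0.988, 0.151, 0.0, 0.0]
ft_force: [-0.9, 0.4, 6.4]
grip_width: 0.503
t 10.82 pos [ 0.4404 -0.2739  0.0434] yaw_toolx 17.41 tilt 0.07 F [-0.87  0.43  6.45] w 0.503
tool-axes shift/0.15: [ 0.0022 -0.0053  0.009 ]
rotvec/2: [ 0.0005 -0.0003 -0.0008] shift in goal axes: [ 0.0022 -0.0053  0.0091]
```

```bash
python3 -m jog '[{"offset":[0,0,-0.1],"rotation":[0,0,0],"fingers":-0.3},{"offset":[0,0,-0.2],"rotation":[0,0,0],"fingers":-0.3},{"offset":[0,0,-0.2],"rotation":[0,0,-0.065],"fingers":-0.3},{"offset":[0,0,-0.2],"rotation":[0,0,-0.065],"fingers":-0.3},{"offset":[0,0,0],"rotation":[0,0,-0.065],"fingers":-0.3},{"offset":[0,0,0],"rotation":[0,0,-0.065],"fingers":-0.3},{"offset":[0,0,0],"rotation":[0,0,-0.063],"fingers":-0.3},{"offset":[0,0,0],"rotation":[0,0,0],"fingers":-0.3}]' 40
python3 go.py .606 .191 .13 54.3
```

```text
clock: 11.82
position: [0.4399, -0.2736, 0.1482]
ee_rot: [0.89, 0.457, 0.0, 0.0]
ft_force: [0.2, 0.1, -2.2]
grip_width: 0.5
t 11.82 pos [ 0.4399 -0.2736  0.1482] yaw_toolx 54.38 tilt 0.02 F [ 0.22  0.06 -2.18] w 0.5
tool-axes shift/0.15: [ 3.1627 -0.9039  0.1209]
rotvec/2: [ 0.0002 -0.      0.0007] shift in goal axes: [ 3.1615 -0.908   0.1212]
```

```bash
python3 -m jog '[{"offset":[0.2,-0.06,0],"rotation":[0,0,0],"fingers":-0.3},{"offset":[0.3,-0.09,0],"rotation":[0,0,0],"fingers":-0.3},{"offset":[0.3,-0.09,0],"rotation":[0,0,0],"fingers":-0.3},{"offset":[0.3,-0.09,0],"rotation":[0,0,0],"fingers":-0.3},{"offset":[0.3,-0.09,0],"rotation":[0,0,0],"fingers":-0.3},{"offset":[0.3,-0.09,0],"rotation":[0,0,0],"fingers":-0.3},{"offset":[0.3,-0.09,0],"rotation":[0,0,0],"fingers":-0.3},{"offset":[0.3,-0.09,0],"rotation":[0,0,0],"fingers":-0.3}]' 40
python3 -m jog '[{"offset":[0.3,-0.09,0],"rotation":[0,0,0],"fingers":-0.3},{"offset":[0.3,-0.08,0],"rotation":[0,0,0],"fingers":-0.3},{"offset":[0.2,-0.04,0],"rotation":[0,0,0],"fingers":-0.3},{"offset":[0.06,-0.01,0],"rotation":[0,0,0],"fingers":-0.3},{"offset":[0,0,0],"rotation":[0,0,0],"fingers":-0.3},{"offset":[0,0,0],"rotation":[0,0,0],"fingers":-0.3}]' 40
python3 go.py .606 .191 .055 54.3
python3 - <<'E'
from h import *
im=save("top","t7.png")
P=lambda *p:np.array([.60784,.14509,0])+R.from_euler('z',9.66,degrees=True).as_matrix()@np.array(p)
cv2.imwrite("pics/t7c.png",cv2.resize(im[130:250,190:310],None,fx=4.5,fy=4.5,interpolation=3))
s=save("side","s7.png"); cv2.imwrite("pics/s7c.png",cv2.resize(s[150:310,170:310],None,fx=4,fy=3.7,interpolation=3))
E
```

```text
clock: 12.82
position: [0.5569, 0.0685, 0.148]
ee_rot: [0.89, 0.456, 0.0, 0.0]
ft_force: [0.5, -0.5, -1.6]
grip_width: 0.5
clock: 13.58
position: [0.6047, 0.1897, 0.1476]
ee_rot: [0.89, 0.456, -0.0, 0.0]
ft_force: [-0.6, -0.1, -1.8]
grip_width: 0.5
t 13.57 pos [0.6047 0.1897 0.1476] yaw_toolx 54.28 tilt 0.06 F [-0.59 -0.08 -1.77] w 0.5
tool-axes shift/0.15: [0.0128 0.0015 0.6171]
rotvec/2: [ 0.0003  0.0005 -0.0002] shift in goal axes: [0.0123 0.0018 0.6171]
```

View pics/s7c.png

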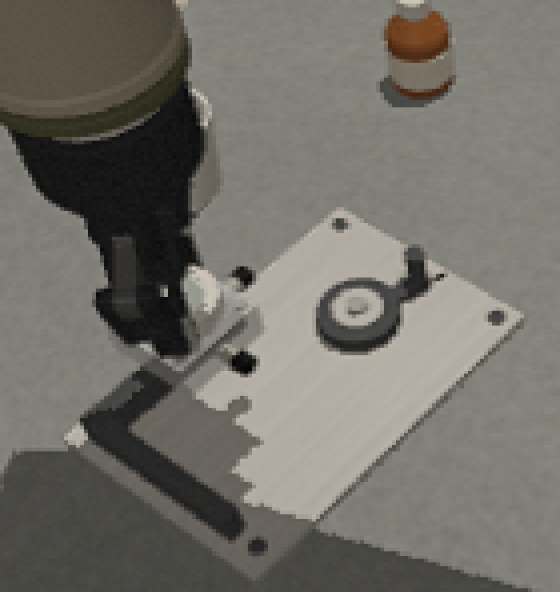

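Picture 8: cell held above the plate with its ports facing -x and -y, ring at its mark. Check the yaw from the port pixels while lowering.

```bash
python3 - <<'E'
from h import *
q=at_z("side",[(230.75,224.9),(230.25,247.6)],.117); print(q.round(4)); d=q[0]-q[1]
print("port-port dir deg",np.degrees(np.arctan2(d[1],d[0])),"expected", 9.66-45)
E
python3 -m jog '[{"offset":[0,0,0.15],"rotation":[0,0,0],"fingers":-0.3},{"offset":[0,0,0.15],"rotation":[0,0,0],"fingers":-0.3},{"offset":[0,0,0.15],"rotation":[0,0,0],"fingers":-0.3},{"offset":[0,0,0.12],"rotation":[0,0,0],"fingers":-0.3},{"offset":[0,0,0.05],"rotation":[0,0,0],"fingers":-0.3},{"offset":[0,0,0],"rotation":[0,0,0],"fingers":-0.3}]' 40
python3 go.py .6208 .2061 .0514 54.3
```

```text
[[0.6121 0.1503 0.117 ]
 [0.5666 0.1832 0.117 ]]
port-port dir deg -35.78579067512882 expected -35.34
clock: 14.42
position: [0.6047, 0.1911, 0.0545]
ee_rot: [0.889, 0.457, -0.0, 0.0]
ft_force: [-0.5, 0.2, -2.0]
grip_width: 0.496
t 14.43 pos [0.6047 0.1911 0.0545] yaw_toolx 54.41 tilt 0.02 F [-0.46  0.19 -1.99] w 0.496
tool-axes shift/0.15: [0.1437 0.0292 0.0206]
rotvec/2: [-0.0001  0.0001  0.0009] shift in goal axes: [0.1437 0.0289 0.0207]
```

```bash
python3 -m jog '[{"offset":[0,0,0.012],"rotation":[0,0,0],"fingers":-0.3},{"offset":[0,0,0.01],"rotation":[0,0,0],"fingers":-0.3},{"offset":[0,0,0],"rotation":[0,0,0],"fingers":-0.3},{"offset":[0,0,0],"rotation":[0,0,0],"fingers":-0.3}]' 40
python3 go.py .6208 .2061 .0514 54.3
```

```text
clock: 14.92
position: [0.6048, 0.1913, 0.0515]
ee_rot: [0.889, 0.457, 0.0, 0.0]
ft_force: [-0.5, -0.3, -0.6]
grip_width: 0.501
t 14.93 pos [0.6048 0.1913 0.0515] yaw_toolx 54.42 tilt 0.02 F [-0.51 -0.31 -0.62] w 0.501
tool-axes shift/0.15: [0.1421 0.0292 0.0006]
rotvec/2: [ 0.0002 -0.0001  0.0011] shift in goal axes: [0.1421 0.0289 0.0005]
```

```bash
python3 -m jog '[{"offset":[0.03,0.007,0.003],"rotation":[0,0,0],"fingers":-0.3},{"offset":[0.03,0.007,0],"rotation":[0,0,0],"fingers":-0.3},{"offset":[0.03,0.007,0],"rotation":[0,0,0],"fingers":-0.3},{"offset":[0.02,0.005,0],"rotation":[0,0,0],"fingers":-0.3},{"offset":[0.01,0.003,0],"rotation":[0,0,0],"fingers":-0.3},{"offset":[0,0,0],"rotation":[0,0,0],"fingers":-0.3}]' 40
python3 go.py .6208 .2061 .0514 54.3
```

```text
clock: 15.68
position: [0.6193, 0.2037, 0.0515]
ee_rot: [0.889, 0.457, 0.0, 0.0]
ft_force: [-1.7, -1.6, 4.9]
grip_width: 0.499
t 15.68 pos [0.6193 0.2037 0.0515] yaw_toolx 54.42 tilt 0.06 F [-1.75 -1.62  4.9 ] w 0.499
tool-axes shift/0.15: [ 0.0189 -0.0015  0.0005]
rotvec/2: [ 0.0004 -0.0003  0.001 ] shift in goal axes: [ 0.0189 -0.0015  0.0005]
```

```bash
cat > pf.py <<'E'
from h import *
o=manip.get_obs(); Q=R.from_euler('z',-9.66,degrees=True)
m=R.from_quat(o["ee_rot"]).as_matrix()
print("plate pos mm",(Q.apply(o["position"]-[.60784,.14509,0])*1000).round(2),"F plate",Q.apply(o["ft_force"]).round(2),"yaw",np.degrees(np.arctan2(m[1,0],m[0,0])).round(2),"tq",o["torque"].round(2))
print("tool dir of plate x,y",(m.T@Q.inv().apply([1,0,0])).round(2),(m.T@Q.inv().apply([0,1,0])).round(2))
E
python3 pf.py
python3 -m jog '[{"offset":[0.006,0,0],"rotation":[0,0,0],"fingers":-0.3},{"offset":[0.006,0,0],"rotation":[0,0,0],"fingers":-0.3},{"offset":[0.006,0,0],"rotation":[0,0,0],"fingers":-0.3},{"offset":[0,0,0],"rotation":[0,0,0],"fingers":-0.3}]' 40
python3 pf.py
```

```text
plate pos mm [21.16 55.81 51.48] F plate [-1.99 -1.3   4.9 ] yaw 54.42 tq [-0.24  0.41  0.03]
tool dir of plate x,y [0.71 0.7  0.  ] [ 0.7  -0.71 -0.  ]
clock: 16.18
position: [0.6196, 0.2039, 0.0514]
ee_rot: [0.89, 0.457, -0.002, 0.001]
ft_force: [-12.5, -9.4, 14.6]
grip_width: 0.499
plate pos mm [21.43 56.05 51.44] F plate [-13.87  -7.13  14.65] yaw 54.35 tq [-1.83  2.45 -0.2 ]
tool dir of plate x,y [ 0.71  0.7  -0.  ] [ 0.7  -0.71 -0.  ]
```

```bash
python3 -m jog '[{"offset":[0.004,-0.004,-0.004],"rotation":[0,0,0],"fingers":-0.3},{"offset":[0,0,0],"rotation":[0,0,0],"fingers":-0.3},{"offset":[0,0,0],"rotation":[0,0,0],"fingers":-0.3}]' 40
python3 pf.py
python3 - <<'E'
from h import *
im=save("top","t8.png"); s=save("side","s8.png")
a=cv2.resize(im[140:240,195:305],(396,360),interpolation=3); b=cv2.resize(s[200:300,170:280],(396,360),interpolation=3)
cv2.imwrite("pics/c8.png",np.hstack([a,b]))
E
```

```text
clock: 16.55
position: [0.6196, 0.2042, 0.0515]
ee_rot: [0.89, 0.456, -0.002, 0.001]
ft_force: [-8.4, -8.1, 10.0]
grip_width: 0.498
plate pos mm [21.49 56.25 51.52] F plate [-9.64 -6.56 10.01] yaw 54.31 tq [-1.94  1.83 -0.26]
tool dir of plate x,y [ 0.71  0.7  -0.  ] [ 0.7  -0.71 -0.  ]
```

View pics/c8.png

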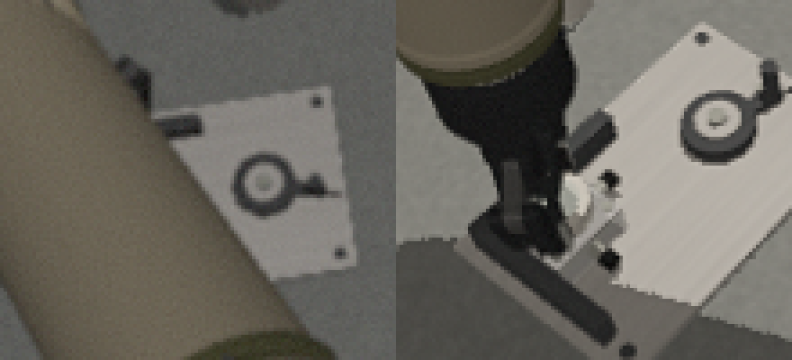

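```bash
python3 - <<'E'
from h import *
Q=R.from_euler('z',-9.66,degrees=True); O=[.60784,.14509,0]
h=at_z("side",[(230.75,224.9),(230.25,247.6)],.117); print("held rel",(Q.apply(h-[.6047,.1897,.1476])*1000).round(1))
q=at_z("side",[(229.4,249.7),(228.9,272.2)],.021); print("now -y,-x ports plate",(Q.apply(q-O)*1000).round(1))
E
python3 -m jog '[{"offset":[0.007,-0.007,0],"rotation":[0,0,0],"fingers":-0.3},{"offset":[0,0,0],"rotation":[0,0,0],"fingers":-0.3},{"offset":[0,0,0],"rotation":[0,0,0],"fingers":-0.3}]' 40
python3 pf.py
```

```text
held rel [[  0.7 -40.  -30.6]
 [-38.7  -0.  -30.6]]
now -y,-x ports plate [[ 22.   15.9  21. ]
 [-18.7  57.3  21. ]]
clock: 17.02
position: [0.6195, 0.2043, 0.0515]
ee_rot: [0.89, 0.456, -0.002, 0.002]
ft_force: [-9.1, -12.5, 11.2]
grip_width: 0.499
plate pos mm [21.48 56.42 51.49] F plate [-11.05 -10.76  11.24] yaw 54.26 tq [-2.71  2.02 -0.24]
tool dir of plate x,y [ 0.71  0.7  -0.  ] [ 0.7  -0.71 -0.01]
```

Picture 9: cell seated in the corner, pin still at the mark. The ports put the cell centre at plate (22, 57) mm. Both axes are blocked with about 11 N each. Hold, recheck, hand in.

```bash
python3 -m jog '[{"offset":[0,0,0],"rotation":[0,0,0],"fingers":-0.3},{"offset":[0,0,0],"rotation":[0,0,0],"fingers":-0.3},{"offset":[0,0,0],"rotation":[0,0,0],"fingers":-0.3},{"offset":[0,0,0],"rotation":[0,0,0],"fingers":-0.3},{"offset":[0,0,0],"rotation":[0,0,0],"fingers":-0.3},{"offset":[0,0,0],"rotation":[0,0,0],"fingers":-0.3}]' 40
python3 pf.py && python3 -c "
from workcell import manip
print(manip.hand_in())"
```

```text
clock: 17.77
position: [0.6196, 0.2043, 0.0515]
ee_rot: [0.89, 0.456, -0.002, 0.002]
ft_force: [-9.6, -12.7, 12.2]
grip_width: 0.497
plate pos mm [21.52 56.37 51.52] F plate [-11.61 -10.9   12.18] yaw 54.26 tq [-2.73  2.04 -0.26]
tool dir of plate x,y [ 0.71  0.7  -0.  ] [ 0.7  -0.71 -0.01]
the job is handed in; nothing more can be done
None
```

I swung the lock ring to its stop, then set the white flow cell with adjacent ports flat on the plate and pressed it into the corner. I handed in at 17.8 s while still holding it; `hand_in` reports no verdict.

- **Ring:** The pin stopped hard at about 1.34 rad by my estimate (12.7 N at the stop). The pictures show it still over the black mark while the cell was being pressed.
- **Cell position:** Read from its hose ports, the cell centre is at about (22, 57) mm on the plate and its yaw is about 0.5° off. The gripper itself read (21.5, 56.4) mm, about 1 mm different, which is within calibration and grasp error. All of these are inside the limits.
- **Push:** The wrist measured about 11.6 N towards the far fence and 10.9 N towards the left fence, steady over the last 0.75 s. About 12 N also pressed down on the plate, so part of those sideways readings may be friction. The force on each fence was not measured separately, but further small pushes raised the force with almost no movement.
- **Bystanders:** I kept clear of them and saw none disturbed, but I did not measure their positions again at the end.

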